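# Switch the seesaw sorting gate and feed two balls down the other chute

### The arm

A 7-joint arm with a two-finger parallel gripper is mounted at the origin on a cart in front of the work surface, level with it; the furniture and walls round the work are solid. World frame = base frame: x ahead of the robot, y to its left, z up, the work surface at z = 0. Lengths are in m, angles in rad, forces in N, time in s.
With the tool pointing down it reaches from about 0.35 to 0.9 m from the base axis. Payload 19.9 kg.
Tool frame: the origin (TCP) lies midway between the tips of the shut fingers; the grasp point (between the pads) lies 19 mm behind it; y points along the fingers, z is the direction in which the jaws open and shut, and the axes are right-handed (so a half turn about y gives the same grasp; the last joint's range is limited). The gripper opens to 94 mm and grips with 3 to 60 N. Pads are 16 mm wide; open, the fingers measure 119 mm over their backs; the gripper's body (75 mm by 177 mm) begins 78 mm behind the grasp point.
Start: joints at [-1.365, 0.417, -0.01, 1.614, 0.005, 1.111, -0.053], TCP at [0.153, 0.606, 0.205] pointing down, gripper open.
Joint ranges: [-2.81, 2.81], [-0.39, 2.02], [-1.27, 1.25], [0.06, 2.57], [-1.19, 4.33], [0.19, 2], [-2.82, 2.82]. Speed limits (rad/s): [1.89, 1.89, 2.39, 2.39, 3.01, 3.01, 3.01].

### API

Orientations are given as a unit quaternion [w, x, y, z].
In Python, from rig import arm gives the robot as it stands. The module is installed in compiled form; this text tells all that it offers.
- The arm moves only by the tool drive_tool, never from a script. Its argument "deltas" is a list that holds one entry, the list of rows, each a list of 5 numbers: the shift along the tool's x, y, z in units of 25 mm (1.0 is 25 mm), then the turn about the tool's y in units of 5 degrees (1.0 is 5 degrees), then the opening, from 0 (shut) to 1 (fully open). A call has 1 to 20 rows; each row shifts and turns the commanded pose from where the row before left it, along the tool's axes as they then stand; what a row does not reach is not made up. A row lasts 1/12 s, in which the tool goes at most 41.7 mm and 7.16 degrees, less where a joint would pass 70% of its speed; a pose out of reach is approached as far as the arm can. A call is refused whole if a number of a shift passes 1 or a number of a turn 1, either way. A call with a gripper value outside its range is refused whole. The fingers move at their own pace and stop on an object; the grip force is fixed at half the most. Time passes only in rows, so rows that do not move let the fingers close. It gives the time, the measured TCP pose, the force and the opening at its end, in the units of the state.
- arm.get_state(): the state, without advancing time (a new reading comes with each control period).
- arm.capture(name): name is "side" or "top" or "wrist"; returns a dict with "img" (480x640x3 uint8, blue, green, red), "depth" (480x640 float32, m along the optical axis (not along the pixel's ray), 0 where there is no reading), "mtx" (3x3 intrinsics, pixels), "k1" (the pictures are not rectified: a ray, as slopes to the right and down, at radius r is drawn at 1 + k1 r^2 times it, then the intrinsics apply), "R" (3x3) and "t" (3): a world point X has camera coordinates R X + t. Camera axes: x right, y down, z forward; pixel columns grow to the right and rows downward; lengths in m; the calibration is good to about 2 mm. A picture is of the moment at which its call begins.
- arm.close_job(): hands the job in, once; it reports no verdict.
The state is a dict: "time": time; "joints": joint angles; "dq": joint speeds; "tau": joint torques, N m; "ee_pos": TCP position; "orientation": TCP orientation; "ft_force": force on the tool from outside, world axes, zero at the start; "moment": the same for the moment, N m; "opening": finger opening in m.
Only numpy, scipy, OpenCV 4.12 (cv2) and the standard library are available. Lean on these libraries where they do the work, as an engineer would, in place of code of your own. Each camera call takes 0.05 s, during which the arm holds its last target.

### The job

The two steel balls waiting on the sorter's feed ledge belong in the other tray. First rock the seesaw gate over its pivot by pressing down the black pad on its raised end until it tips over to the other side, then push the two balls along the ledge with the fingertips so they drop onto the gate and roll down the newly opened chute into the tray on that side. Do not lift the balls, and leave the other things on the bench where they are.

Things in the scene. Friction and masses are not known exactly. Their poses are not given: they have to be found in the camera images.
- sorter: Fixed bench-top ball sorter, 450 mm long in its y, 225 mm in its x. Origin: centre of the gate, underside of the base plate, on the bench (z 0). Its +x runs from the feed ledge over the gate to the back plate (away from the robot), +y to the green tray (left), -y to the orange tray, z up. All offsets in the other entries are in this frame, in mm.
- pivot (a point): Point on the gate's level pivot axis (along x) at x 0, y 0, z 80. The gate is a steel trough 200 long in y, x -26 to +28. A grey back plate (x 32 to 37, 210 in y, top z 122) stands behind it; behind that a pointer with a red 36 mm counterweight disc (x 43 to 55, top z 168) leans to the low side.
- gate (a joint): Tilt of the seesaw gate, rad, stops at -0.25 and +0.25. Positive: the +y (green tray) end is up and balls run to the orange tray; negative: the -y end is up and balls run to the green tray. Top-heavy: it rests on either stop and, pressed past 0 (level), falls by itself to the other within a second. Pressing takes under 1 N at a pad.
- pad_left (a point): Centre of the top face of the ribbed black press pad (36 in x by 34 in y, 8 thick) at the gate's +y end, on the robot's side of the trough: x -43, y +83, 11 above the pivot when level. It moves with the gate: z about 111 mm when up, 91 level, 70 when down. The pad is free below and beside; the ledge is 60 mm away.
- pad_right (a point): The same point on the like pad at the -y end of the gate (x -43, y -83).
- ledge_lip (a point): Middle of the open end of the feed ledge's floor (x -31, y 0, z 112). The ledge is a channel along x with a white floor, 33 mm between aluminium rails 10 mm high (43 outside); it slopes 2 degrees down to z 108 at its closed end (x -148), where a stop rises 6 mm above the floor. A ball drops onto the gate once its centre is pushed in +x past this point.
- ball_1_center (a point): Centre of the front steel ball (diameter 26 mm, about 30 g, rolls freely) on the feed ledge, at about x -106.
- ball_2_center (a point): Centre of the rear steel ball, same size, touching the first, at about x -132. The slope holds it against the end stop, whose outer face is 15 mm behind its centre. Pushed in +x it drives the front ball ahead of it; under 1 N moves both.
- tray_green (a point): Middle of the floor of the green catch tray (x 0, y +178, z 12). The tray spans y 102 to 217 and x -44 to 44 inside, walls 58 high; its inner part is a steel chute falling outwards from z 44 under the gate's end.
- tray_orange (a point): The same for the orange catch tray on the -y side (y -178).
- gauge_block: Plain ground steel block with two dark holes, 25x50x20 mm, loose bystander on the bench, not to be moved. Origin: centre of its underside.
- adapter_3: Silver coaxial adapter, 14x31x12 mm, loose bystander on the bench, not to be moved. Origin: centre of its underside.
- screw_pot: Small round grey open pot, 57 mm across, 30 mm high, loose bystander on the bench, not to be moved. Origin: centre of its underside.
- usb_stick: Red USB stick, 18x53x8 mm, loose bystander on the bench, not to be moved. Origin: centre of its underside.
- connector_2: Grey D connector with a red face, 41x33x15 mm, loose bystander on the bench, not to be moved. Origin: centre of its underside.
- marker_1: White pen with a blue cap, 11x137x13 mm, loose bystander on the bench, not to be moved. Origin: centre of its underside.
- ball_1: The front ball; see its centre point (the body's axes turn as it rolls).
- ball_2: The rear ball; see its centre point (the body's axes turn as it rolls).

How it is judged:
On the way:
1. the gate is tipped over to its other side while both balls still wait on the ledge (distance of pad_left from where it was at the start of the episode above 0.0225 m and (value of joint gate above 0.2 rad or value of joint gate below -0.2 rad) and x of each of ball_1_center, ball_2_center in the frame of sorter below -0.03 m and height (world z) of each of ball_1_center, ball_2_center above 0.112 m), for 0.2 s.
At the end, for the whole second after the job is handed in: The gate rests tipped to the side opposite its start (within 0.05 rad of the stop, left pad more than 22.5 mm from its starting place) and both balls lie, nearly at rest (under 0.05 m/s), in the catch tray or at the foot of the chute on the gate's low side, centres below 60 mm (distance of pad_left from where it was at the start of the episode above 0.0225 m and ((value of joint gate below -0.2 rad and y of ball_1_center in the frame of sorter between 0.105 and 0.22 m and x of ball_1_center in the frame of sorter between -0.045 and 0.045 m and height (world z) of each of ball_1_center, ball_2_center below 0.06 m and y of ball_2_center in the frame of sorter between 0.105 and 0.22 m and x of ball_2_center in the frame of sorter between -0.045 and 0.045 m) or (value of joint gate above 0.2 rad and y of ball_1_center in the frame of sorter between -0.22 and -0.105 m and x of ball_1_center in the frame of sorter between -0.045 and 0.045 m and height (world z) of each of ball_1_center, ball_2_center below 0.06 m and y of ball_2_center in the frame of sorter between -0.22 and -0.105 m and x of ball_2_center in the frame of sorter between -0.045 and 0.045 m)) and linear speed of each of ball_1, ball_2 below 0.05 m/s); the robot touches nothing.
It fails at once if a ball is lifted (its centre more than about 20 mm above where it waited) (height (world z) of any of ball_1_center, ball_2_center above 0.145 m).
It fails at once if one of the loose things standing round is moved by more than 20 mm (distance of any of gauge_block, adapter_3, screw_pot, usb_stick, connector_2, marker_1 from where it was at the start of the episode above 0.02 m).
It also fails if it takes over 48 s, if anything falls off the work surface, if the arm or the gripper's body presses on something with over 40 N, if the wrist force passes 120 N, or if a joint passes its speed limit or range.

## Working session

There is one attempt and no reset: what is moved stays moved. The work goes in short steps, Python scripts to look and compute and a tool call to move; the robot and the scene stay as the last step left them, time stands still between calls to the robot, and variables do not carry over. Pictures are saved under pics/ and viewed, and the job is handed in when it is done.

Besides the shell and the picture viewer there is one more tool, called by a JSON object that holds its "name" and its "arguments". drive_tool: Moves the arm, as the interface text tells. Its arguments: {"type":"object","properties":{"deltas":{"type":"array"}},"required":["deltas"]}

```bash
mkdir -p pics; ls; python3 - <<'E'
from rig import arm
import cv2,numpy as np
s=arm.get_state()
for k in s: print(k,np.round(s[k],3))
for n in ["side","top","wrist"]:
    c=arm.capture(n); cv2.imwrite(f"pics/{n}0.png",c["img"]); np.savez(f"{n}0.npz",**c)
    print(n,np.round(c["mtx"],1).tolist(),c["k1"],np.round(c["R"],3).tolist(),np.round(c["t"],3))
E
```

```text
pics
time 0.0
joints [-1.365  0.418 -0.01   1.614  0.005  1.111 -0.053]
dq [-0.     0.001  0.     0.     0.     0.002 -0.002]
tau [-0.0000e+00 -8.5125e+01  6.3900e-01 -4.2599e+01 -4.9000e-02  1.9000e-02
  0.0000e+00]
ee_pos [0.153 0.606 0.205]
orientation [-0.701  0.702 -0.087  0.087]
ft_force [-0.412  0.221 -0.449]
moment [ 0.02  -0.005  0.059]
opening 0.094
side [[475.0, 0.0, 320.9], [0.0, 475.0, 241.6], [0.0, 0.0, 1.0]] 0.04136037464752535 [[0.787, -0.616, -0.009], [-0.303, -0.374, -0.877], [0.537, 0.693, -0.481]] [-0.347  0.303  0.828]
top [[589.2, 0.0, 319.3], [0.0, 589.2, 233.1], [0.0, 0.0, 1.0]] -0.046777490652404406 [[0.021, -1.0, 0.02], [-0.99, -0.023, -0.138], [0.139, -0.017, -0.99]] [0.104 0.511 1.214]
wrist [[366.9, 0.0, 320.6], [0.0, 366.9, 240.6], [0.0, 0.0, 1.0]] -0.014199453380732363 [[0.245, 0.97, -0.002], [0.938, -0.236, 0.254], [0.245, -0.064, -0.967]] [-0.622 -0.026  0.392]
```

View pics/side0.png

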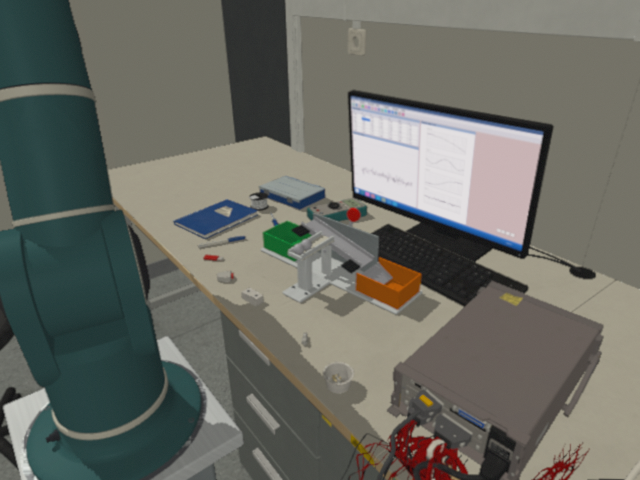

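View pics/top0.png

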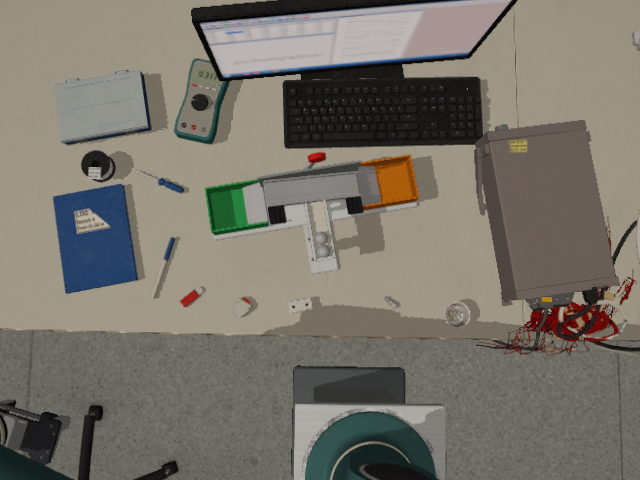

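View pics/wrist0.png

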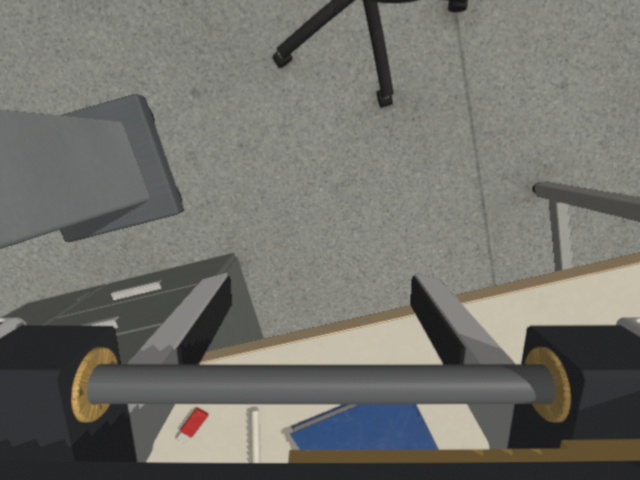

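```bash
python3 - <<'E'
import cv2,numpy as np
c=np.load("top0.npz"); cv2.imwrite("pics/topz.png",cv2.resize(c["img"][140:290,195:430],None,fx=3.4,fy=3.4,interpolation=cv2.INTER_CUBIC))
c=np.load("side0.npz"); cv2.imwrite("pics/sidez.png",cv2.resize(c["img"][190:320,240:440],None,fx=4,fy=4,interpolation=cv2.INTER_CUBIC))
E
```

```text
(no output)
```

View pics/topz.png

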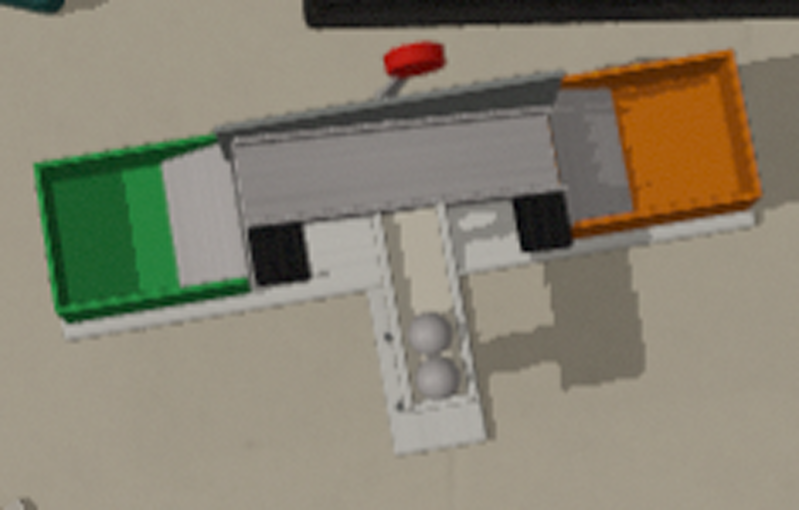

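View pics/sidez.png

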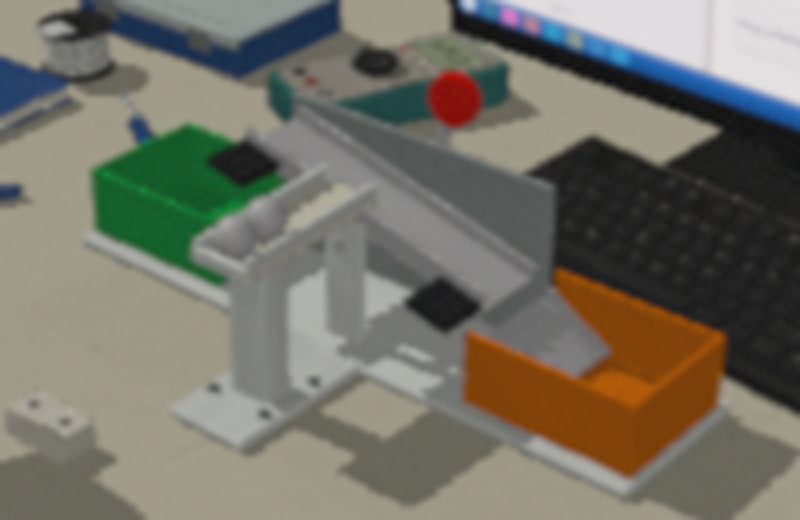

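```bash
cat > h.py <<'E'
import numpy as np,cv2
from scipy.optimize import least_squares
def proj(c,X):
    X=np.atleast_2d(X); p=X@c["R"].T+c["t"]; u=p[:,:2]/p[:,2:]
    u=u*(1+c["k1"]*(u**2).sum(1,keepdims=True)); return u@c["mtx"][:2,:2].T+c["mtx"][:2,2]
def unproj(c,uv,d):
    q=(np.array(uv,float)-c["mtx"][:2,2])/np.diag(c["mtx"])[:2]; u=q.copy()
    for _ in range(20): u=q/(1+c["k1"]*(u@u))
    return c["R"].T@(np.r_[u,1]*d-c["t"])
def dep(c,uv):
    x,y=np.round(uv).astype(int); w=c["depth"][y-1:y+2,x-1:x+2]; return np.median(w[w>0])
def S(p,X):
    X=np.atleast_2d(X); a=p[2]; M=np.array([[np.cos(a),-np.sin(a),0],[np.sin(a),np.cos(a),0],[0,0,1]])
    return X@M.T+[p[0],p[1],0]
E
python3 - <<'E'
from h import *
T=np.load("top0.npz");D=np.load("side0.npz")
z=lambda l,f,o:np.array(l)/f+np.array(o)
tu=z([(430,332),(437,379),(279,253),(543,221)],3.4,(195,140))
du=z([(243,162),(443,303)],4,(240,190))
P=np.array([(-106,0,122.4),(-132,0,121.5),(-43,77.7,111.2),(-43,-83.1,70.2)])/1e3
f=lambda p:np.r_[(proj(T,S(p,P))-tu).ravel(),(proj(D,S(p,P[2:]))-du).ravel()]
f2=lambda p:(proj(T,S(p,P))-tu).ravel()
for g in(f,f2):
    r=least_squares(g,[.6,0,.1]);print(r.x.round(4),np.degrees(r.x[2]),g(r.x).round(1))
p=r.x
for u in tu: print(unproj(T,u,dep(T,u)).round(3))
for u in du: print('s',unproj(D,u,dep(D,u)).round(3))
print(S(p,P).round(3))
p0=np.save("p.npy",p)
from scipy.spatial.transform import Rotation as R
print(R.from_quat(np.array([-.701,.702,-.087,.087])[[1,2,3,0]]).as_matrix().round(3))
# base outline check overlay
img=T["img"].copy()
for (x,y,zz) in [(32,105,122),(32,-105,122),(37,105,122),(-31,0,112),(-148,16.5,118),(-148,-16.5,118),(-44,217,58),(44,217,58),(-44,-217,58),(44,-217,58)]:
    u=proj(T,S(p,np.array([x,y,zz])/1e3))[0]; cv2.circle(img,tuple(int(round(v*16)) for v in u),12,(255,0,255),-1,shift=4)
cv2.imwrite("pics/ov.png",cv2.resize(img[140:290,195:430],None,fx=3.4,fy=3.4,interpolation=cv2.INTER_CUBIC))
E
```

```text
[0.5906 0.1324 0.1899] 10.880704306407893 [-0.   0.4  0.1 -0.4  0.5 -0.1  0.5  0.1 -0.4 -1.2 -0.4 -1.1]
[0.5906 0.1334 0.1948] 11.159533971539622 [-0.3  0.4 -0.  -0.4  0.2  0.1  0.1 -0.1]
[0.486 0.113 0.134]
[0.459 0.108 0.133]
[0.534 0.202 0.111]
[0.564 0.044 0.069]
s [0.531 0.195 0.111]
s [0.561 0.038 0.071]
[[0.487 0.113 0.122]
 [0.461 0.108 0.122]
 [0.533 0.201 0.111]
 [0.564 0.044 0.07 ]]
[[ 0.97  -0.     0.244]
 [-0.244 -0.001  0.97 ]
 [ 0.    -1.    -0.001]]
```

View pics/ov.png

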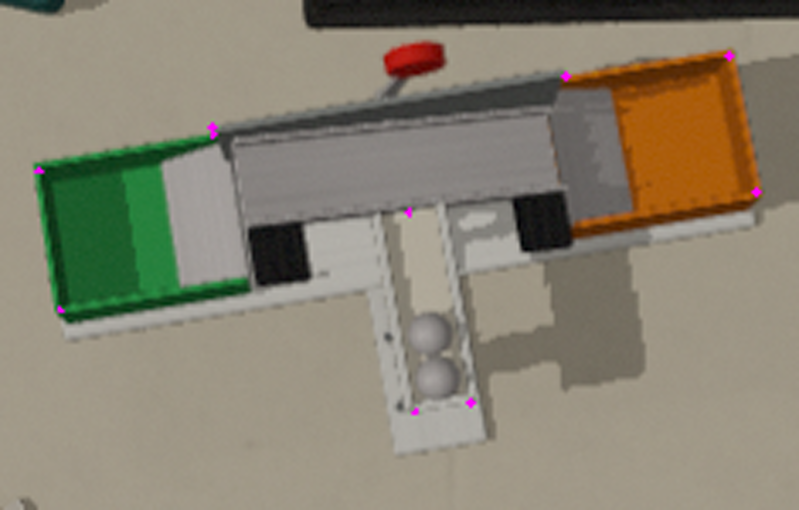

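{"name": "drive_tool", "arguments": {"deltas": [[[0,0,0,-1,0],[0,0,0,-1,0],[0,0,0,-1,0],[0,0,0,-1,0],[0,0,0,-1,0],[0,0,0,0,0]]]}}

```text
time: 0.65
ee_pos: [0.1527, 0.6058, 0.2052]
orientation: [-0.704, 0.704, 0.068, -0.069]
ft_force: [-0.2, -0.4, 1.0]
opening: 0.0577
```

```bash
cat > st.py <<'E'
from h import *
from rig import arm
from scipy.spatial.transform import Rotation as R
p=np.load("p.npy"); p=np.array([.5906,.1329,.1925])
def show():
    s=arm.get_state(); q=np.array(s["orientation"]); M=R.from_quat(q[[1,2,3,0]]).as_matrix()
    e=np.array(s["ee_pos"])
    a=p[2];Rz=np.array([[np.cos(a),-np.sin(a),0],[np.sin(a),np.cos(a),0],[0,0,1]])
    print("t",s["time"],"ee",e.round(4),"sorter mm",(Rz.T@(e-[p[0],p[1],0])*1e3).round(1),"F",np.round(s["ft_force"],2),"open",s["opening"])
    print("toolx yaw deg",np.degrees(np.arctan2(M[1,0],M[0,0])))
    return e,M,Rz
def to(xs,ys,z):
    e,M,Rz=show(); t=Rz@np.array([xs,ys,0])/1e3+[p[0],p[1],z/1e3]
    print("units",(M.T@(t-e)/.025).round(2), "target",t.round(4))
if __name__=="__main__":
    import sys; to(*map(float,sys.argv[1:4]))
E
python3 st.py -43 77 150
```

```text
t 0.65 ee [0.1527 0.6058 0.2052] sorter mm [-339.3  548.   205.2] F [-0.19 -0.41  1.  ] open 0.05765633056094894
toolx yaw deg 11.111818975504125
units [ 11.83   2.21 -18.85] target [0.5337 0.2003 0.15  ]
```

{"name": "drive_tool", "arguments": {"deltas": [[[0.5,0,-0.9,0,0],[0.5,0,-0.9,0,0],[0.5,0,-0.9,0,0],[0.5,0,-0.9,0,0],[0.5,0,-0.9,0,0],[0.5,0,-0.9,0,0],[0.5,0,-0.9,0,0],[0.5,0,-0.9,0,0],[0.5,0,-0.9,0,0],[0.5,0,-0.9,0,0],[0.5,0,-0.9,0,0],[0.5,0,-0.9,0,0],[0.5,0,-0.9,0,0],[0.5,0,-0.9,0,0],[0.5,0,-0.9,0,0],[0.5,0,-0.9,0,0],[0.5,0,-0.9,0,0],[0.5,0,-0.9,0,0],[0.5,0,0,0,0],[0.5,0,0,0,0]]]}}

```text
time: 2.32
ee_pos: [0.4755, 0.2541, 0.2056]
orientation: [-0.704, 0.704, 0.065, -0.065]
ft_force: [0.2, 0.1, 1.0]
opening: 0.0005
```

```bash
python3 st.py -43 77 150
```

```text
t 2.3167 ee [0.4755 0.2541 0.2056] sorter mm [-89.8 141.  205.6] F [0.17 0.13 1.03] open 0.0004742303348787961
toolx yaw deg 10.530169750496864
units [ 1.89  2.22 -2.54] target [0.5337 0.2003 0.15  ]
```

{"name": "drive_tool", "arguments": {"deltas": [[[0.5,0,-0.6,-0.1,0],[0.5,0,-0.6,0,0],[0.5,0.2,-0.7,0,0],[0.4,0.5,-0.6,0,0],[0,0.5,0,0,0],[0,0.5,0,0,0],[0,0.3,0,0,0],[0,0,0,0,0],[0,0,0,0,0]]]}}

```text
time: 3.07
ee_pos: [0.5332, 0.2035, 0.1556]
orientation: [-0.704, 0.704, 0.069, -0.07]
ft_force: [0.1, 0.5, 0.8]
opening: 0.0006
```

```bash
python3 st.py -43 77 80; python3 - <<'E'
from h import *
from rig import arm
for n,(a,b,c_,d),f in [("top",(140,290,195,430),3.4),("side",(150,320,240,440),3.5)]:
    c=arm.capture(n); np.savez(n+"1.npz",**c); cv2.imwrite(f"pics/{n}1.png",cv2.resize(c["img"][a:b,c_:d],None,fx=f,fy=f,interpolation=cv2.INTER_CUBIC))
E
```

```text
t 3.0667 ee [0.5332 0.2035 0.1556] sorter mm [-42.9  80.3 155.6] F [0.14 0.47 0.82] open 0.0005952531106932145
toolx yaw deg 11.300056937187952
units [-0.    3.02 -0.13] target [0.5337 0.2003 0.08  ]
```

View pics/top1.png

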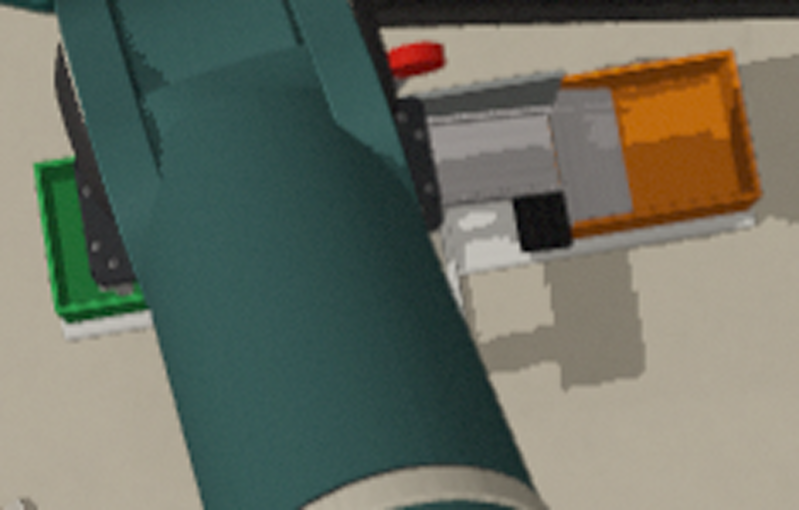

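View pics/side1.png

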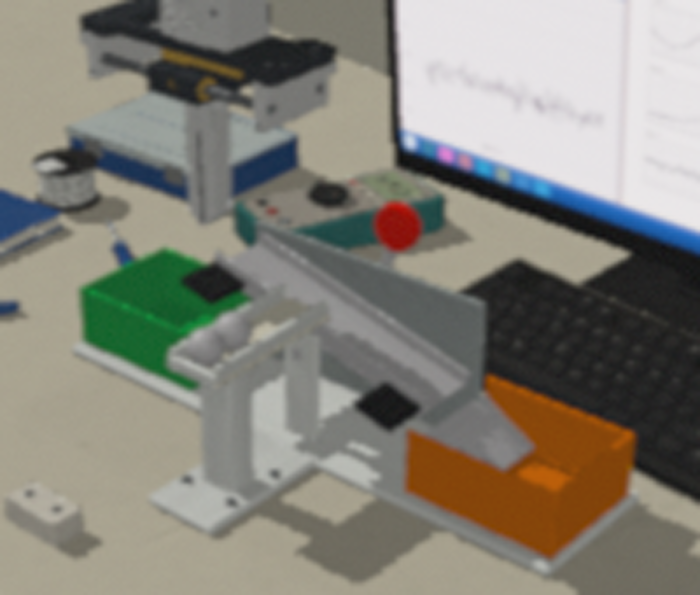

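{"name": "drive_tool", "arguments": {"deltas": [[[0,0.5,0,0,0],[0,0.5,0,0,0],[0,0.4,0,0,0],[0,0.3,0,0,0],[0,0.3,0,0,0],[0,0.3,0,0,0],[0,0.3,0,0,0],[0,0.3,0,0,0],[0,0.2,0,0,0],[0,0,0,0,0],[0,0,0,0,0]]]}}

```text
time: 4.08
ee_pos: [0.5333, 0.2032, 0.0778]
orientation: [-0.704, 0.704, 0.07, -0.07]
ft_force: [0.3, 0.6, 0.5]
opening: 0.0005
```

```bash
python3 st.py -43 77 80; python3 - <<'E'
from h import *
from rig import arm
for n,(a,b,c_,d),f in [("side",(150,320,240,440),3.5)]:
    c=arm.capture(n); np.savez(n+"2.npz",**c); cv2.imwrite(f"pics/{n}2.png",cv2.resize(c["img"][a:b,c_:d],None,fx=f,fy=f,interpolation=cv2.INTER_CUBIC))
E
```

```text
t 4.0833 ee [0.5333 0.2032 0.0778] sorter mm [-42.8  80.   77.8] F [0.34 0.57 0.55] open 0.00047102352782615945
toolx yaw deg 11.354355687934078
units [-0.01 -0.09 -0.12] target [0.5337 0.2003 0.08  ]
```

View pics/side2.png

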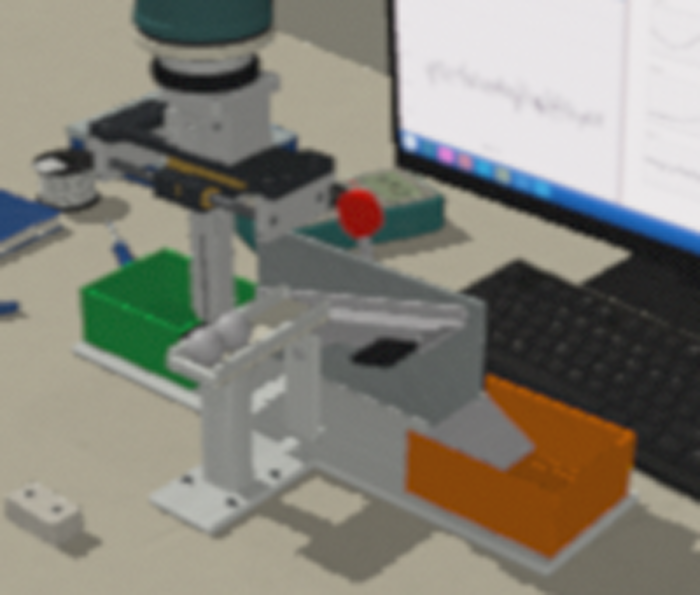

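{"name": "drive_tool", "arguments": {"deltas": [[[0,0,0,0,0],[0,0,0,0,0],[0,0,0,0,0],[0,-0.5,0,0,0],[0,-0.8,0,0,0],[0,-0.9,0,0,0],[0,-0.9,0,0,0],[0,-0.9,0,0,0],[-0.6,0,0,0,0],[-0.9,0,0,0,0],[-0.9,0,0,0,0],[-0.9,0,-0.4,0,0],[-0.9,0,-0.6,0,0],[-0.6,0,-0.6,0,0],[-0.4,0,-0.6,0,0],[-0.2,0,-0.5,0,0],[0,0,-0.4,0,0],[0,0,0,0,0],[0,0,0,0,0]]]}}

```text
time: 5.72
ee_pos: [0.4167, 0.1009, 0.1785]
orientation: [0.704, -0.704, -0.07, 0.069]
ft_force: [-0.5, -0.3, 0.2]
opening: 0.0004
```

```bash
python3 st.py -175 0 118; python3 - <<'E'
from h import *
from rig import arm
for n,(a,b,c_,d),f in [("top",(140,290,195,430),3.4),("side",(150,320,240,440),3.5)]:
    c=arm.capture(n); np.savez(n+"3.npz",**c); cv2.imwrite(f"pics/{n}3.png",cv2.resize(c["img"][a:b,c_:d],None,fx=f,fy=f,interpolation=cv2.INTER_CUBIC))
E
```

```text
t 5.7167 ee [0.4167 0.1009 0.1785] sorter mm [-176.8    1.9  178.5] F [-0.47 -0.25  0.22] open 0.0003878207010482743
toolx yaw deg 11.317454017732954
units [ 0.07  2.42 -0.08] target [0.4188 0.0994 0.118 ]
```

View pics/top3.png

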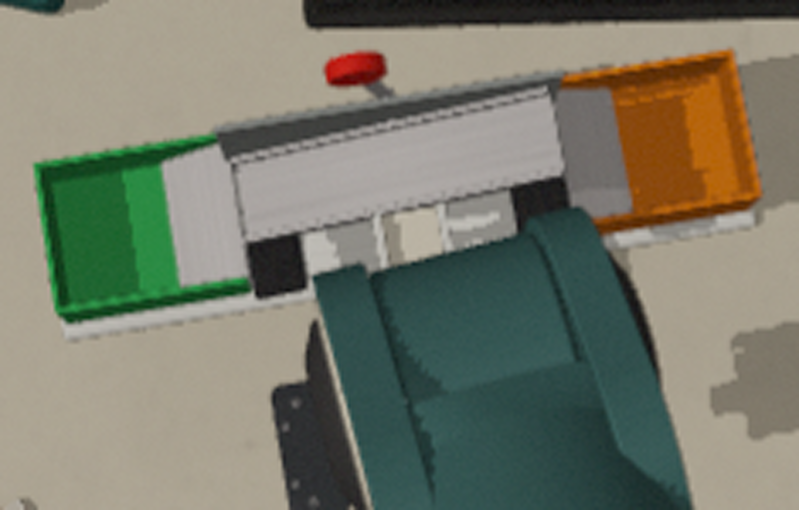

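View pics/side3.png

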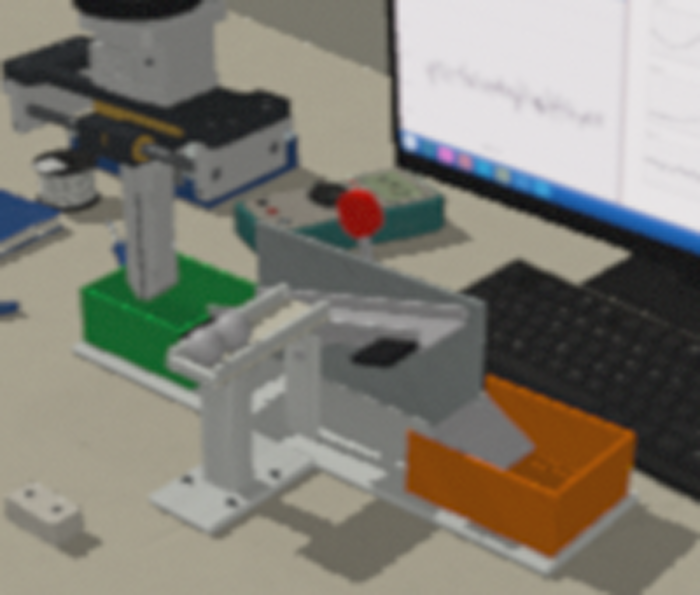

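```bash
python3 - <<'E'
from h import *
D=np.load("side3.npz"); p=[.5906,.1329,.1925]
img=cv2.resize(D["img"][200:280,260:345],None,fx=9,fy=9*.8,interpolation=cv2.INTER_CUBIC)
img=cv2.resize(D["img"][200:280,260:345],None,fx=7,fy=7,interpolation=cv2.INTER_CUBIC)
def mark(X,col):
    for u in proj(D,X): cv2.circle(img,tuple(int(v) for v in (u-[260,200]+.5)*7),3,col,-1)
mark(S(p,np.array([(-31,21.5,122),(-31,-21.5,122),(-148,21.5,118),(-148,-21.5,118),(-31,16.5,122),(-31,-16.5,122)])/1e3),(255,0,255))
mark(S(p,np.array([(-132,0,121.5),(-106,0,122.4)])/1e3),(0,255,0))
mark(S(p,np.array([(-176.8+a,1.9+b,178.5) for a in(-8,8) for b in(-12.5,12.5)])/1e3),(0,0,255))
cv2.imwrite("pics/sov.png",img)
E
```

```text
(no output)
```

View pics/sov.png

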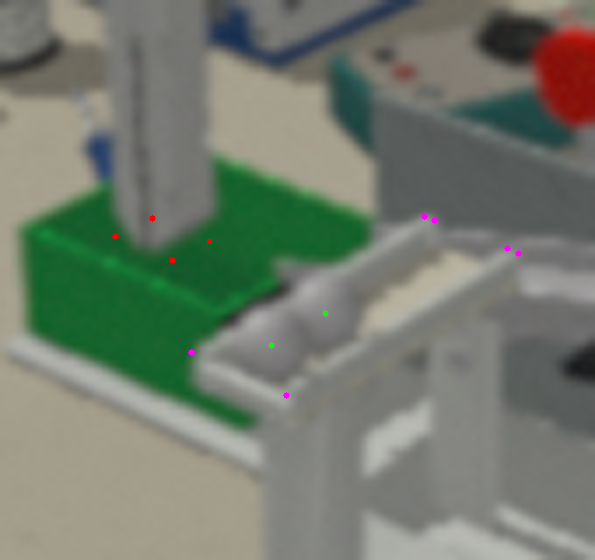

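```bash
python3 - <<'E'
from h import *
D=np.load("side3.npz");print((-D["R"].T@D["t"]).round(3))
cv2.imwrite("pics/fz.png",cv2.resize(D["img"][170:245,260:320],None,fx=10,fy=8,interpolation=cv2.INTER_NEAREST)[:600])
from rig import arm
c=arm.capture("wrist"); cv2.imwrite("pics/w3.png",c["img"])
E
```

```text
[-0.079 -0.675  0.66 ]
```

View pics/fz.png

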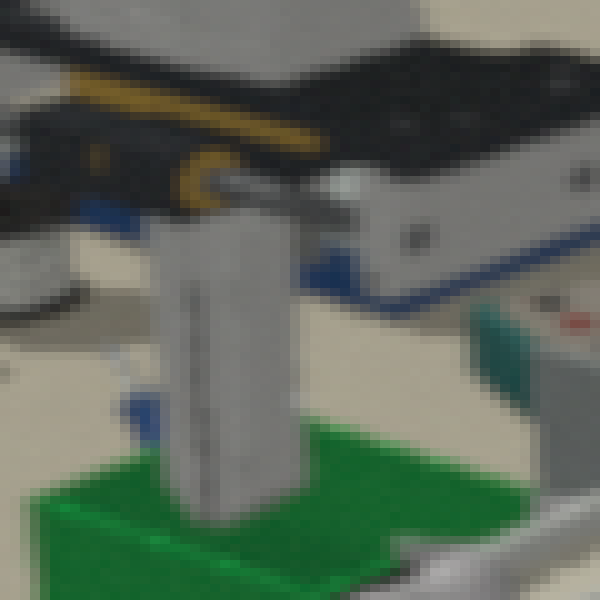

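View pics/w3.png

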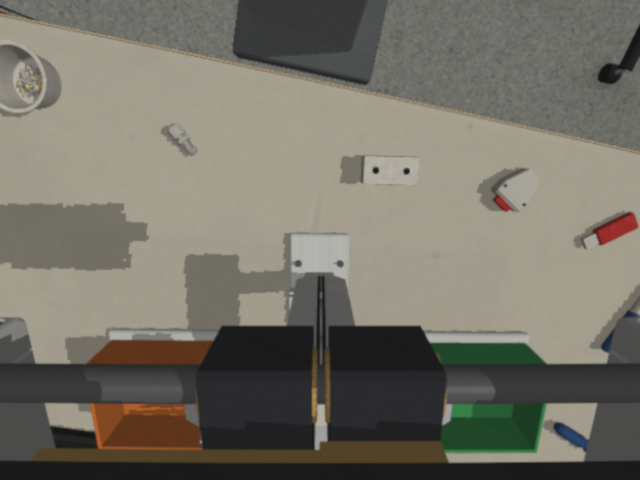

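{"name": "drive_tool", "arguments": {"deltas": [[[0.8,0,0,0,0],[0.8,0,0,0,0],[0.8,0,0,0,0],[0.8,0,0,0,0],[0.8,0,0,0,0],[0.5,0,0,0,0],[0.5,0,0,0,0],[0,0,0,0,0],[0,0,0,0,0],[0,0,0,0,0]]]}}

```text
time: 6.7
ee_pos: [0.5381, 0.1256, 0.1777]
orientation: [-0.704, 0.704, 0.07, -0.07]
ft_force: [-0.4, -0.3, 0.3]
opening: 0.0006
```

```bash
python3 st.py -175 0 118; python3 - <<'E'
from h import *
from rig import arm
c=arm.capture("wrist"); np.savez("w4.npz",**c); cv2.imwrite("pics/w4.png",c["img"])
img=c["img"].copy(); p=[.5906,.1329,.1925]
for X,col in [([(-31,16.5,122),(-31,-16.5,122),(-145,16.5,118),(-145,-16.5,118),(-145,21.5,118),(-145,-21.5,118)],(255,0,255)),([(-132,0,121.5),(-106,0,122.4)],(0,255,0))]:
    for u in proj(c,S(p,np.array(X)/1e3)): cv2.circle(img,tuple(int(round(v)) for v in u),2,col,-1)
cv2.imwrite("pics/w4o.png",cv2.resize(img[130:330,220:420],None,fx=3,fy=3,interpolation=cv2.INTER_CUBIC))
E
```

```text
t 6.7 ee [0.5381 0.1256 0.1777] sorter mm [-53.    2.9 177.7] F [-0.43 -0.29  0.27] open 0.0005622860265847417
toolx yaw deg 11.384376982759525
units [-4.88  2.39 -0.08] target [0.4188 0.0994 0.118 ]
```

View pics/w4.png

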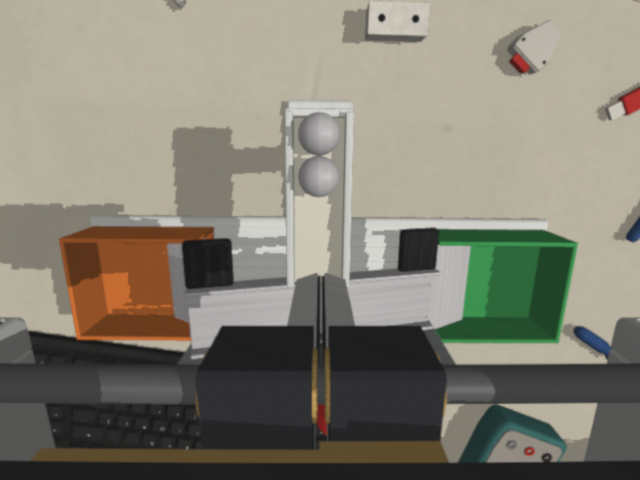

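View pics/w4o.png

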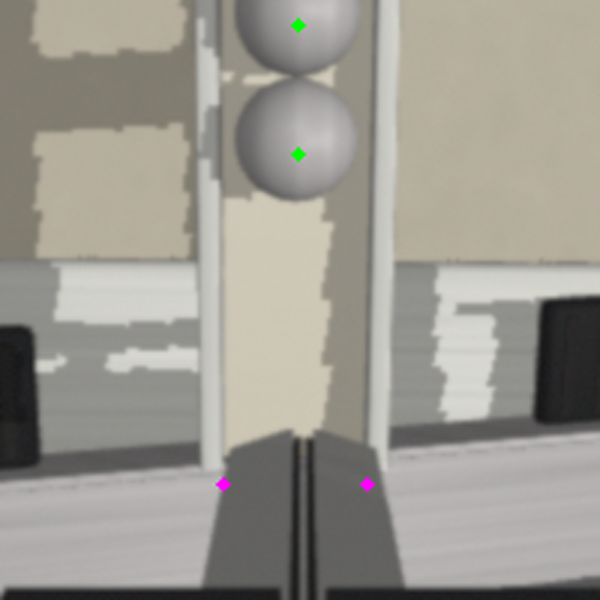

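{"name": "drive_tool", "arguments": {"deltas": [[[-0.6,0,0,0,0],[-0.8,0,0,0,0],[-0.9,0,0,0,0],[-0.9,0,0,0,0],[-0.9,0,0,0,0],[-0.6,0,0,0,0],[-0.4,0,-0.1,0,0],[0,0.3,0,0,0],[0,0.5,0,0,0],[0,0.5,0,0,0],[0,0.5,0,0,0],[0,0.3,0,0,0],[0,0.2,0,0,0],[0,0.1,0,0,0],[0,0,0,0,0],[0,0,0,0,0]]]}}

```text
time: 8.08
ee_pos: [0.4145, 0.0979, 0.1182]
orientation: [-0.704, 0.704, 0.07, -0.07]
ft_force: [1.1, 0.3, -0.5]
opening: 0.0008
```

```bash
python3 st.py -160 0 117.5; python3 - <<'E'
from h import *
from rig import arm
c=arm.capture("side"); cv2.imwrite(f"pics/side5.png",cv2.resize(c["img"][190:280,260:360],None,fx=7,fy=6.6,interpolation=cv2.INTER_CUBIC))
E
```

```text
t 8.0833 ee [0.4145 0.0979 0.1182] sorter mm [-179.5   -0.7  118.2] F [ 1.05  0.3  -0.49] open 0.0007987992468047247
toolx yaw deg 11.360762229503552
units [0.78 0.03 0.02] target [0.4336 0.1023 0.1175]
```

View pics/side5.png

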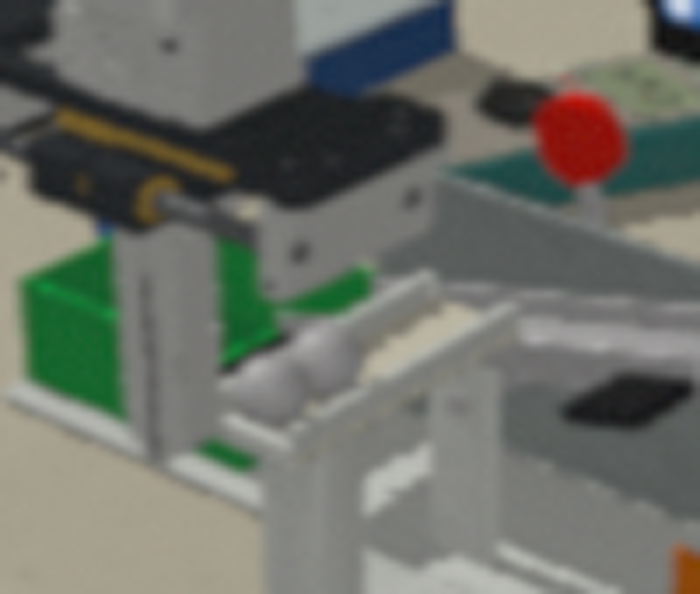

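{"name": "drive_tool", "arguments": {"deltas": [[[0.2,0,0,0,0],[0.2,0,0,0,0],[0.2,0,0,0,0],[0.2,0,0,0,0],[0.2,0,0,0,0],[0.2,0,0,0,0],[0.2,0,0,0,0],[0.2,0,0,0,0],[0,0,0,0,0],[0,0,0,0,0]]]}}

```text
time: 8.97
ee_pos: [0.4536, 0.1057, 0.1179]
orientation: [-0.704, 0.704, 0.07, -0.07]
ft_force: [-0.1, -0.8, -0.0]
opening: 0.0002
```

```bash
python3 st.py -30 0 119; python3 - <<'E'
from h import *
from rig import arm
c=arm.capture("side"); cv2.imwrite(f"pics/side6.png",cv2.resize(c["img"][190:280,260:360],None,fx=7,fy=6.6,interpolation=cv2.INTER_CUBIC))
E
```

```text
t 8.9667 ee [0.4536 0.1057 0.1179] sorter mm [-139.7   -0.5  117.9] F [-0.08 -0.84 -0.01] open 0.0002073953976646778
toolx yaw deg 11.353970446487885
units [ 4.39 -0.05 -0.  ] target [0.5612 0.1272 0.119 ]
```

View pics/side6.png

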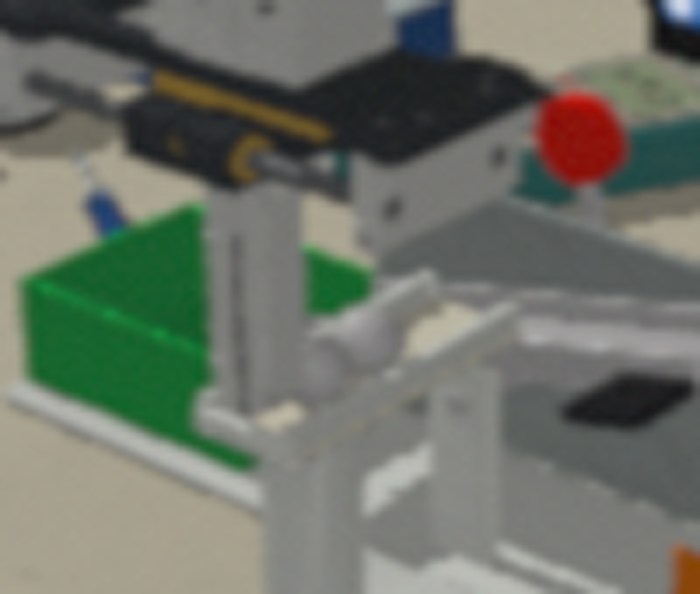

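{"name": "drive_tool", "arguments": {"deltas": [[[0.2,0,0,0,0],[0.2,0,0,0,0],[0.2,0,0,0,0],[0.2,0,0,0,0],[0.2,0,0,0,0],[0.2,0,0,0,0],[0.2,0,0,0,0],[0.2,0,0,0,0],[0.2,0,0,0,0],[0.2,0,0,0,0],[0.2,0,0,0,0],[0.2,0,0,0,0],[0.2,0,0,0,0],[0.2,0,0,0,0],[0.2,0,0,0,0]]]}}

```text
time: 10.27
ee_pos: [0.5275, 0.1206, 0.1179]
orientation: [-0.704, 0.704, 0.07, -0.07]
ft_force: [-0.6, -0.1, 0.2]
opening: 0.0004
```

```bash
python3 st.py -30 0 119; python3 - <<'E'
from h import *
from rig import arm
c=arm.capture("side"); cv2.imwrite(f"pics/side7.png",cv2.resize(c["img"][190:290,260:370],None,fx=6,fy=6,interpolation=cv2.INTER_CUBIC))
E
```

```text
t 10.2667 ee [0.5275 0.1206 0.1179] sorter mm [-64.3  -0.  117.9] F [-0.55 -0.09  0.16] open 0.0003550946201407529
toolx yaw deg 11.359871831856728
units [ 1.37 -0.04 -0.01] target [0.5612 0.1272 0.119 ]
```

View pics/side7.png

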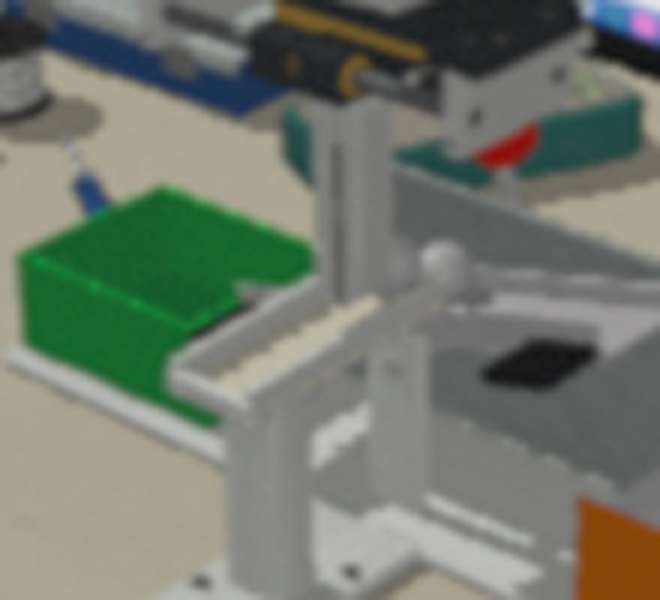

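{"name": "drive_tool", "arguments": {"deltas": [[[0.2,0,0,0,0],[0.2,0,0,0,0],[0.2,0,0,0,0],[0.2,0,0,0,0],[0.2,0,0,0,0],[0.2,0,0,0,0],[0,0,0,0,0],[0,0,0,0,0],[0,0,0,0,0],[0,0,0,0,0],[0,0,0,0,0],[0,0,0,0,0]]]}}

```text
time: 11.32
ee_pos: [0.5563, 0.1264, 0.118]
orientation: [-0.704, 0.704, 0.07, -0.07]
ft_force: [-0.5, -1.3, -0.5]
opening: 0.0004
```

```bash
python3 st.py -30 0 119; python3 - <<'E'
from h import *
from rig import arm
c=arm.capture("side"); cv2.imwrite(f"pics/side8.png",cv2.resize(c["img"][170:320,240:440],None,fx=4,fy=4,interpolation=cv2.INTER_CUBIC))
E
```

```text
t 11.3167 ee [0.5563 0.1264 0.118 ] sorter mm [-34.9   0.2 118. ] F [-0.47 -1.26 -0.45] open 0.000369031104184925
toolx yaw deg 11.363452337074017
units [ 0.2  -0.04 -0.01] target [0.5612 0.1272 0.119 ]
```

View pics/side8.png

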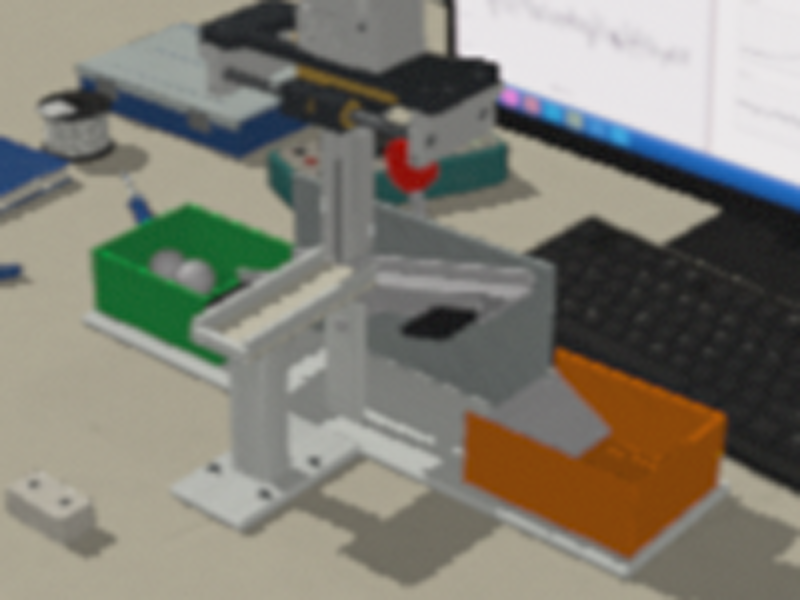

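Both balls are in the green tray (zoomed picture at about (168,263) and (195,273)). I'll retreat upward and back.

{"name": "drive_tool", "arguments": {"deltas": [[[0,-0.5,0,0,0],[0,-0.8,0,0,0],[0,-0.9,0,0,0],[0,-0.9,0,0,0],[-0.8,-0.5,0,0,0],[-0.9,0,0,0,0],[-0.9,0,0,0,0],[-0.9,0,0,0,0],[-0.9,0,0,0,0],[-0.6,0,0,0,0],[0,0,0,0,0],[0,0,0,0,0],[0,0,0,0,0],[0,0,0,0,0]]]}}

```text
time: 12.53
ee_pos: [0.4345, 0.1019, 0.208]
orientation: [-0.704, 0.704, 0.07, -0.07]
ft_force: [0.4, 0.2, 0.1]
opening: 0.0006
```

```bash
python3 st.py -30 0 119; python3 - <<'E'
from h import *
from rig import arm
p=[.5906,.1329,.1925]
c=arm.capture("top"); cv2.imwrite(f"pics/top9.png",cv2.resize(c["img"][140:320,145:480],None,fx=2.38,fy=2.38,interpolation=cv2.INTER_CUBIC))
np.savez("top9.npz",**c)
T0=np.load("top0.npz")
d=cv2.absdiff(c["img"],T0["img"])[285:330,150:475].max(2); print((d>40).sum())
E
```

```text
t 12.5333 ee [0.4345 0.1019 0.208 ] sorter mm [-159.1   -0.6  208. ] F [0.39 0.18 0.15] open 0.0006065094195168198
toolx yaw deg 11.353721269053263
units [ 5.17  3.56 -0.  ] target [0.5612 0.1272 0.119 ]
5263
```

View pics/top9.png

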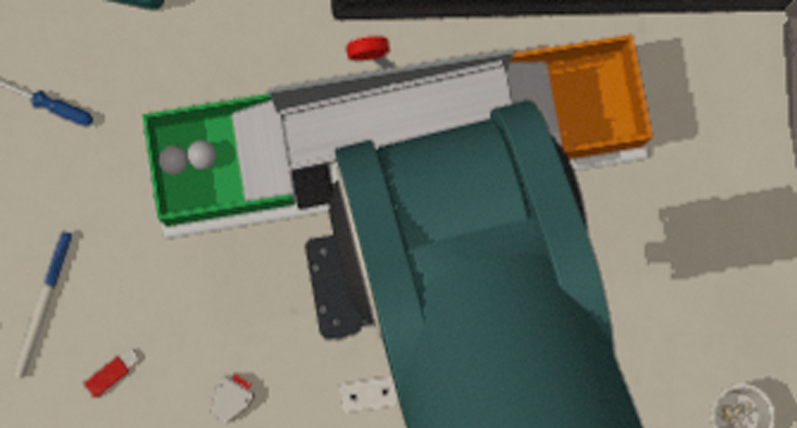

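```bash
python3 - <<'E'
from h import *
from rig import arm
p=[.5906,.1329,.1925]; a=p[2]; Rz=np.array([[np.cos(a),-np.sin(a),0],[np.sin(a),np.cos(a),0],[0,0,1]])
c0=np.load("top9.npz"); c=arm.capture("top")
print("diff in tray",cv2.absdiff(c["img"],c0["img"])[180:240,200:265].max())
for q in [(173,160),(201,155),(312,186)]:
    u=np.array(q)/2.38+[145,140]; X=unproj(c,u,dep(c,u)); print((Rz.T@(X-[p[0],p[1],0])*1e3).round(1))
print(arm.get_state()["ft_force"])
arm.close_job()
E
```

```text
diff in tray 16
[  7.1 202.   35.3]
[  7.2 176.6  36.3]
[-42.8  82.6  69.5]
[-0.02047102 -0.12307657 -0.43926956]
the job is handed in; nothing more can be done
```

I pressed down the raised left pad and the gate tipped over to the green side. I then pushed both balls along the ledge with the shut fingertips, and they dropped onto the gate and rolled into the green tray. The job was handed in at about 12.7 s of the 48 s allowed.

**Last checks before handing in (sorter frame):**
- **Gate:** the left pad top reads z 69.5 mm, where 70 mm is fully down, so the gate is on its other stop.
- **Balls:** their tops read (7, 202, 35) and (7, 177, 36) mm. That puts both inside the tray, centres well below 60 mm. Two frames taken before handing in showed no real difference in the tray, so they look at rest.
- **Robot:** the force on the tool was about zero, with the arm clear above the ledge.
- **Loose things:** those still in view looked unmoved. The adapter was hidden behind the arm in the last picture, but the tool always passed well above it.

**Disagreements:**
- **Side camera:** it placed the sorter about 5 mm off the top camera's estimate in y. The wrist camera agreed with the top one sideways, to about 1 mm, so I used that value.
- **Along the ledge:** the wrist camera also showed the balls about 3 mm nearer the robot than estimated. I allowed for that by starting the push further back.
- **Bench comparison:** an automatic before-and-after comparison of the front of the bench told me nothing, because the arm and its shadow covered part of it.

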